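# Rack the returned chestpiece holders and nest their dust covers

## Task

Each returned chestpiece holder stands on the desk with a dust cover stuck over it (a cover without a black disc under it is empty). Put every holder in the steel return rail, flat on the desk with its whole disc under the rail's lips, take its cover off so that the holder stays behind in the rail, and nest all the covers, empty ones too, upright and fully down over the cover on the stacking stand. Never tip a holder over, and leave the chestpiece, sharps tray, brass valve and thermometer case where they are.

Things in the scene. Friction and masses are not known exactly. Their poses are not given: they have to be found in the camera images.
- holder1: Chestpiece holder (may be absent), 180 g: black disc 92 mm across, 8 mm thick, origin at the centre of its underside, z up. On it a round stem 30 mm across and a head 34 mm across, top 62 mm up. Two sprung rubber pads stick out of the head along +x and -x, 56 to 64 mm up; they grip the cover's inside with 5 N each, so a cover lifted freely takes the holder along.
- cover1: Grey bell-shaped dust cover, 96 mm tall, 90 g; origin at the centre of its open mouth, z up to its closed top. Solid head 40 mm across from 60 to 96 mm up (grip it there); hollow skirt below, 51 mm across under the head, 65 mm at the mouth, inside 46 to 60 mm across. Starts over the holder of its number, mouth on the disc (or empty on the desk if that is absent); free once pulled 20 mm up off it.
- holder2: Chestpiece holder (may be absent), 180 g: black disc 92 mm across, 8 mm thick, origin at the centre of its underside, z up. On it a round stem 30 mm across and a head 34 mm across, top 62 mm up. Two sprung rubber pads stick out of the head along +x and -x, 56 to 64 mm up; they grip the cover's inside with 5 N each, so a cover lifted freely takes the holder along.
- cover2: Grey bell-shaped dust cover, 96 mm tall, 90 g; origin at the centre of its open mouth, z up to its closed top. Solid head 40 mm across from 60 to 96 mm up (grip it there); hollow skirt below, 51 mm across under the head, 65 mm at the mouth, inside 46 to 60 mm across. Starts over the holder of its number, mouth on the disc (or empty on the desk if that is absent); free once pulled 20 mm up off it.
- holder3: Chestpiece holder (may be absent), 180 g: black disc 92 mm across, 8 mm thick, origin at the centre of its underside, z up. On it a round stem 30 mm across and a head 34 mm across, top 62 mm up. Two sprung rubber pads stick out of the head along +x and -x, 56 to 64 mm up; they grip the cover's inside with 5 N each, so a cover lifted freely takes the holder along.
- cover3: Grey bell-shaped dust cover, 96 mm tall, 90 g; origin at the centre of its open mouth, z up to its closed top. Solid head 40 mm across from 60 to 96 mm up (grip it there); hollow skirt below, 51 mm across under the head, 65 mm at the mouth, inside 46 to 60 mm across. Starts over the holder of its number, mouth on the disc (or empty on the desk if that is absent); free once pulled 20 mm up off it.
- rail: Steel return rail, fixed. Origin on the desk at the centre of its open mouth, x into the rail. Floor: the desk. Side walls 96 mm apart; lips over them 80 mm apart, underside 12, top 16 mm up: a holder's disc slid in flat runs under the lips, which hold it down, the cover passes between them. Guide walls 12 mm high flare out ahead of the mouth to x = -56 mm (145 mm apart).
- rail_end (a point): End stop of the rail, on the desk: the inner face of its closed end, 310 mm from the mouth; the rail takes three holders in a row.
- stand: Stacking stand, fixed: a cover of the same shape screwed down, mouth down, on a steel foot 90 mm across, 6 mm thick; origin under the foot's centre, z up. Its top is 102 mm up. Covers nest over it and over one another, each 36 mm higher, with about 3 mm of sideways play: mouths at 42, 78 and 114 mm.
- chestpiece: Bystander: loose black bell chestpiece, 48 mm across, 36 mm high; origin under its centre. Leave alone.
- tray: Bystander: grey plastic sharps tray, 200 x 130 x 35 mm, empty; origin under its centre, long side along x. Leave alone.
- valve: Bystander: brass bulb valve standing on end, 28 mm across, 50 mm high; origin under its centre. Leave alone.
- thermo: Bystander: glass thermometer case with white cap, about 145 x 21 x 21 mm, lying along its x; origin under its centre. Leave alone.
Mind the look-alikes: they are no part of the job. Leave any orange look-alike of the cover2 alone.

How it is judged:
At the end, for the whole second after the job is handed in: Holders: flat on the desk in the rail, centre 44 to 275 mm in from the mouth, within 8 mm of its centre line, tilt under 3 degrees. Covers: nested on the stand within 12 mm of its axis, tilt under 4.5 degrees, mouth within 5 mm of 42, 78 or 114 mm above the desk. All at rest (x of holder1 in the frame of rail between 0.044 and 0.275 m and y of holder1 in the frame of rail between -0.008 and 0.008 m and height (world z) of each of holder1, holder2, holder3 below 0.005 m and angle between each of holder1, holder2, holder3's own z axis and vertical below 0.06 rad and linear speed of each of holder1, cover1, holder2, cover2, holder3, cover3 below 0.02 m/s and horizontal distance between each of cover1, cover2, cover3 and stand below 0.012 m and angle between each of cover1, cover2, cover3's own z axis and vertical below 0.08 rad and (z of cover1 in the frame of stand between 0.037 and 0.047 m or z of cover1 in the frame of stand between 0.073 and 0.083 m or z of cover1 in the frame of stand between 0.109 and 0.119 m) and x of holder2 in the frame of rail between 0.044 and 0.275 m and y of holder2 in the frame of rail between -0.008 and 0.008 m and (z of cover2 in the frame of stand between 0.037 and 0.047 m or z of cover2 in the frame of stand between 0.073 and 0.083 m or z of cover2 in the frame of stand between 0.109 and 0.119 m) and x of holder3 in the frame of rail between 0.044 and 0.275 m and y of holder3 in the frame of rail between -0.008 and 0.008 m and (z of cover3 in the frame of stand between 0.037 and 0.047 m or z of cover3 in the frame of stand between 0.073 and 0.083 m or z of cover3 in the frame of stand between 0.109 and 0.119 m)); the robot touches nothing.
It fails at once if a holder is tipped over (more than about 40 degrees) (angle between any of holder1, holder2, holder3's own z axis and vertical above 0.7 rad).
It fails at once if the chestpiece, sharps tray, brass valve or thermometer case is shifted by more than 30 mm (distance of any of chestpiece, tray, valve, thermo from where it was at the start of the episode above 0.03 m).
Of holder1, holder2, holder3 only 2 to 3 are there at a start; the rules pass over those that are not, and their reading is None.
At some moment in a run one of holder1, holder2, holder3 may be knocked a few centimetres aside while the robot is not near it.
It also fails if it takes over 192 s, if anything falls off the work surface, if the arm or the gripper's body presses on something with over 40 N, if the wrist force passes 120 N, or if a joint passes its speed limit or range.

## Robot

A 6-joint arm with a two-finger parallel gripper is mounted at the origin on the work surface. World frame = base frame: x ahead of the robot, y to its left, z up, the work surface at z = 0. Lengths are in m, angles in rad, forces in N, time in s.
With the tool pointing down it reaches from about 0.375 to 0.975 m from the base axis. Payload 3.8 kg.
Tool frame: the origin (TCP) lies on the centre line of the jaws, within the pads' length; the fingertips stand 14 mm ahead of it and the grasp point (between the pads) lies 5 mm behind it (bot.finger_overhang is the distance from the TCP to the fingertips, in m); y points along the fingers, x is the direction in which the jaws open and shut, and the axes are right-handed (so a half turn about y gives the same grasp; the last joint's range is limited). The gripper opens to 85 mm and grips with 20 to 120 N. Pads are 22 mm wide; open, the fingers measure 114 mm over their backs; the gripper's body (76 mm by 85 mm) begins 54 mm behind the grasp point. The pads swing forward as they close: fully open they stand 13 mm farther back than shut.
Start: joints at [-1.286, 0.264, 1.604, -0, 1.274, -0.037], TCP at [0.213, -0.64, 0.245] pointing down, gripper open.
Joint ranges: [-2.63, 2.63], [-0.94, 2.18], [0.31, 2.57], [-1.31, 4.45], [0, 2.66], [-2.55, 2.55]. Speed limits (rad/s): [2.57, 2.57, 3.14, 3.14, 3.14, 3.14].

## Interface

Orientations are given as a rotation vector (axis times angle).
In Python, from workcell import readout, read_camera, bot, spotter gives the robot as it stands.
- The arm moves only by the tool jog_arm, never from a script. Its argument "increments" is a list of rows, each a list of 7 numbers: the shift along the tool's x, y, z in m, then the turn, a rotation vector about the tool's x, y, z in rad, then the opening, from 0 (shut) to 1 (fully open). A call has 1 to 10 rows; each row shifts and turns the pose as measured when the row begins, along the tool's axes as they then stand; what a row does not reach is not made up. A row lasts 1/8 s, in which the tool goes at most 62.5 mm and 10.7 degrees, less where a joint would pass 70% of its speed; a pose out of reach is approached as far as the arm can. A call with a gripper value outside its range is refused whole. The fingers move at their own pace and stop on an object; "force" is the grip in N (left out, the last holds). Time passes only in rows, so rows that do not move let the fingers close. It gives the time, the measured TCP pose, the force and the opening at its end, in the units of the state.
- readout.read_state(): the state, without advancing time (a new reading comes with each control period).
- read_camera(name): name is "scene" or "top" or "wrist"; returns a dict with "img" (420x560x3 uint8, blue, green, red), "range_z" (420x560 float32, m along the optical axis (not along the pixel's ray), 0 where there is no reading), "fx", "fy", "cx", "cy" (pixels), "world_from_camera" (4x4, takes a point from camera to world coordinates). Camera axes: x right, y down, z forward; pixel columns grow to the right and rows downward; lengths in m; the calibration is good to about 2 mm. The wrist camera is an equidistant fisheye: a pixel r from the principal point sees the ray r / f radians off the axis. A picture is of the moment at which its call begins.
- bot.finish_job(): hands the job in, once; it reports no verdict.
Trained networks look in a picture, given as the dict that the camera call returned (one of the last four; its "shot" number tells which), for a name from the list of things; names that differ only in an ending like _2 or _b are one class to them, and where a whole thing is asked for, a point or a joint stands for the part that bears it (a point fixed in the world has none). Each returns a list of dicts, best first, with "p" (0 to 1); they miss things now and then, are a little off and sometimes report something else, mostly with a low value. They report only what shows in the picture. A call takes as long as a camera call. They do not tell look-alikes from the thing itself.
- spotter.masks_of(picture, thing): "mask" (420x560 bool, what is visible of it) and "location" ([column, row] in pixels, amid what is visible of it).
- spotter.spot_point(picture, thing): "location" ([column, row] in pixels: a listed point, or the origin of a listed thing).
The state is a dict: "time": time; "q": joint angles; "joint_vel": joint speeds; "joint_torque": joint torques, N m; "tool_pos": TCP position; "tcp_rot": TCP orientation; "wrist_force": force on the tool from outside, world axes, zero at the start; "torque": the same for the moment, N m; "width": opening from 0.0 (shut) to 1.0 (fully open).
Only numpy, scipy, OpenCV 4.12 (cv2) and the standard library are available. Lean on these libraries where they do the work, as an engineer would, in place of code of your own. Each camera call takes 0.05 s, during which the arm holds its last target. There are 200 camera calls.

## Working session

There is one attempt and no reset: what is moved stays moved. The work goes in short steps, Python scripts to look and compute and a tool call to move; the robot and the scene stay as the last step left them, time stands still between calls to the robot, and variables do not carry over. Pictures are saved under pics/ and viewed, about 12 in all and at most 16, crops included, and the job is handed in when it is done.

Besides the shell and the picture viewer there is one more tool, called after "Call:" as name([rows], argument=value, ...), one row to a line, values as JSON. jog_arm: Moves the arm, as the interface text tells. Its arguments: {"type":"object","properties":{"increments":{"type":"array"},"force":{"type":"number"}},"required":["increments"]}

```bash
mkdir -p pics; ls; cat > h.py <<'E'
import numpy as np, cv2
from workcell import readout, read_camera, bot, spotter
def world(c,u,v,z=None):
    """pixel -> world by depth (pinhole cams), arrays ok"""
    u=np.asarray(u,float);v=np.asarray(v,float)
    d=c["range_z"][v.astype(int),u.astype(int)]
    T=c["world_from_camera"]
    r=np.stack([(u-c["cx"])/c["fx"],(v-c["cy"])/c["fy"],np.ones_like(u)],-1)
    if z is None: p=r*d[...,None]; return p@T[:3,:3].T+T[:3,3]
    w=r@T[:3,:3].T; s=(z-T[2,3])/w[...,2]; return w*s[...,None]+T[:3,3]
def cloud(c):
    v,u=np.mgrid[0:420,0:560]; return world(c,u,v)
E
python3 - <<'E'
from h import *
print(readout.read_state())
for n in("top","scene"):
    c=read_camera(n); cv2.imwrite(f"pics/{n}0.png",c["img"]); np.savez(f"{n}0.npz",**c)
    print(n,c["fx"],np.round(c["world_from_camera"],3).tolist())
    for t in("cover1","holder1","rail","stand","chestpiece","tray","valve","thermo"):
        for m in spotter.masks_of(c,t):
            vv,uu=np.nonzero(m["mask"]);P=world(c,uu,vv);P=P[c["range_z"][vv,uu]>0]
            print(t,round(m["p"],2),np.round(m["location"]),len(uu),np.round(P.min(0),3),np.round(P.max(0),3))
    for t in("rail","rail_end","stand"):
        for m in spotter.spot_point(c,t): print("pt",t,round(m["p"],2),np.round(m["location"]),np.round(world(c,*m["location"],z=0),3))
E
```

```text
pics
{'time': 0.0, 'q': array([-1.28591200e+00,  2.64771265e-01,  1.60541339e+00, -1.36362113e-05,
        1.27368808e+00, -3.68973084e-02]), 'joint_vel': array([ 0.00155937,  0.00070179, -0.00113496,  0.00032303, -0.00069518,
       -0.0001919 ]), 'joint_torque': array([-9.63925195e-04, -5.15116310e+01, -3.67314005e+01, -1.70903159e-04,
        1.27776770e-02,  1.69697199e-05]), 'tool_pos': array([ 0.21326819, -0.63966862,  0.24392851]), 'tcp_rot': array([-1.34299128,  0.97026483, -0.96727039]), 'wrist_force': array([ 0.52925146, -0.29176534, -0.42593879]), 'torque': array([-0.0401083 ,  0.03758724, -0.02489587]), 'width': 1.0028668610935996}
top 476.16320038907537 [[-0.053, -0.974, 0.218, 0.277], [-0.999, 0.052, -0.01, -0.01], [-0.001, -0.218, -0.976, 1.231], [0.0, 0.0, 0.0, 1.0]]
cover1 0.96 [314. 239.] 549 [ 0.422 -0.132  0.002] [ 0.486 -0.068  0.109]
cover1 0.77 [373. 235.] 592 [ 0.419 -0.282  0.004] [ 0.483 -0.218  0.11 ]
cover1 0.75 [413. 301.] 616 [ 0.253 -0.351 -0.002] [ 0.317 -0.299  0.1  ]
cover1 0.74 [249. 238.] 498 [0.432 0.032 0.008] [0.496 0.093 0.11 ]
holder1 0.8 [358
[... 1443 characters left out ...]
0.107]
holder1 0.68 [299. 214.] 255 [ 0.445  0.014 -0.002] [0.514 0.104 0.011]
holder1 0.62 [242. 203.] 200 [ 0.426 -0.149  0.001] [ 0.503 -0.06   0.01 ]
holder1 0.47 [195. 197.] 240 [ 0.421 -0.298 -0.004] [ 0.5   -0.208  0.011]
rail 0.73 [228. 252.] 2417 [ 0.542 -0.264 -0.004] [0.722 0.119 0.02 ]
stand 0.6 [379. 211.] 993 [ 0.423  0.225 -0.001] [0.501 0.31  0.104]
valve 0.53 [452. 208.] 168 [ 0.377  0.451 -0.003] [0.437 0.476 0.051]
thermo 0.93 [382. 304.] 738 [ 0.717  0.204 -0.003] [0.768 0.351 0.024]
pt rail 0.93 [287. 255.] [0.632 0.053 0.   ]
pt rail_end 0.57 [175. 234.] [ 0.618 -0.241  0.   ]
pt stand 0.64 [380. 216.] [0.456 0.279 0.   ]
pt stand 0.23 [109. 173.] [ 0.421 -0.516  0.   ]
```

```bash
python3 - <<'E'
import cv2
a=cv2.imread("pics/top0.png")[130:330,60:540]; cv2.imwrite("pics/a.png",cv2.resize(a,None,fx=1.65,fy=1.65,interpolation=cv2.INTER_CUBIC))
E
```

```text
(no output)
```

View pics/a.png

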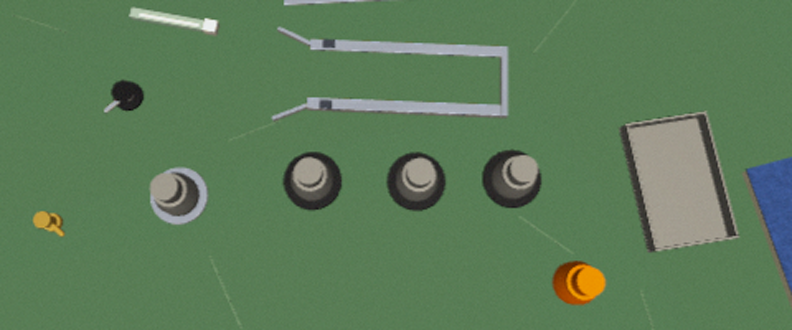

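View pics/scene0.png

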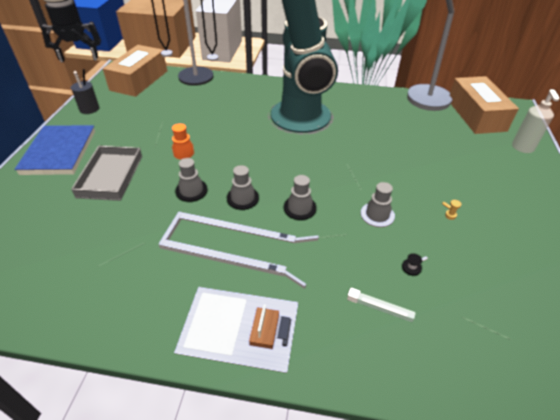

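The top view (crop, 1.65x from offset 60,130) shows three grey covers at crop (312,180), (416,180) and (512,180), all with black discs, so all three holders are present. The other things are:
- the orange look-alike at (580,283), to be left alone
- the stand on its bright foot at (178,195)
- the rail, mouth left at about (315,75) and closed end at (505,80)
- the chestpiece at (127,95)

The scene view agrees. Now precise fits.

```bash
cat >> h.py <<'E'
from scipy.spatial.transform import Rotation as R
from scipy.optimize import least_squares
def circ(P,r):
    f=lambda c:np.hypot(*(P[:,:2]-c).T)-r
    return least_squares(f,(P[:,:2].min(0)+P[:,:2].max(0))/2,loss="soft_l1",f_scale=.002)
def heads(c,x0,x1,y0,y1,z0=.094,z1=.116):
    """centre of a head top in a world box: median of bbox of top-face points"""
    P=cloud(c).reshape(-1,3); ok=(c["range_z"].ravel()>0)&(P[:,0]>x0)&(P[:,0]<x1)&(P[:,1]>y0)&(P[:,1]<y1)&(P[:,2]>z0)&(P[:,2]<z1)
    Q=P[ok]; return Q.mean(0) if len(Q) else None,len(Q),Q[:,:2].min(0) if len(Q) else 0,Q[:,:2].max(0) if len(Q) else 0
def tool():
    s=readout.read_state(); M=R.from_rotvec(s["tcp_rot"]).as_matrix(); return s,M
E
python3 - <<'E'
from h import *
s,M=tool(); print(np.round(M,4).tolist())
for n in("top","scene"):
    c=dict(np.load(n+"0.npz"))
    for nm,(x,y) in dict(A=(.46,.062),B=(.454,-.1),C=(.451,-.25),S=(.453,.27)).items():
        r=heads(c,x-.05,x+.05,y-.05,y+.05); print(n,nm,[np.round(a,4) for a in r])
        P=cloud(c).reshape(-1,3);g=(c["range_z"].ravel()>0)&(abs(P[:,0]-x)<.07)&(abs(P[:,1]-y)<.07)
        # dark/black disc or bright foot extents just above desk
        im=c["img"].reshape(-1,3).astype(int)
        d=(im.max(1)<45) if nm!="S" else ((im.min(1)>150))
        Q=P[g&d&(P[:,2]<.03)]; 
        if len(Q): print("  disc",len(Q),np.round((Q.min(0)+Q.max(0))/2,4),np.round(np.ptp(Q,axis=0),3))
    # rail : steel bright points
    P=cloud(c).reshape(-1,3);im=c["img"].reshape(-1,3).astype(int)
    g=(P[:,0]>.53)&(P[:,0]<.74)&(P[:,1]>-.29)&(P[:,1]<.14)&(im.min(1)>110)&(P[:,2]>-.01)&(P[:,2]<.04)&(c["range_z"].ravel()>0)
    Q=P[g]
    for y in np.arange(-.27,.14,.02):
        q=Q[abs(Q[:,1]-y)<.006]
        if len(q):
            lo=q[q[:,0]<.633];hi=q[q[:,0]>.633]
            print(n,round(y,2),[np.round([a[:,0].min(),a[:,0].max(),a[:,2].mean()],3).tolist() for a in(lo,hi) if len(a)])
E
```

```text
[[0.3163, 0.0, 0.9487], [-0.9487, -0.0, 0.3163], [0.0, -1.0, 0.0]]
top A [array([0.4638, 0.062 , 0.1035]), np.int64(224), array([0.444 , 0.0428]), array([0.4843, 0.0819])]
  disc 282 [0.4632 0.0602 0.0087] [0.088 0.086 0.014]
top B [array([ 0.4543, -0.1006,  0.1032]), np.int64(222), array([ 0.435, -0.12 ]), array([ 0.4728, -0.0808])]
  disc 220 [ 0.454  -0.1016  0.0073] [0.087 0.084 0.019]
top C [array([ 0.4503, -0.2507,  0.103 ]), np.int64(228), array([ 0.4307, -0.2716]), array([ 0.4697, -0.2312])]
  disc 231 [ 0.4495 -0.2507  0.0122] [0.088 0.087 0.022]
top S [array([0.4514, 0.2711, 0.102 ]), np.int64(229), array([0.4316, 0.2518]), array([0.4708, 0.2903])]
  disc 262 [0.4509 0.2729 0.0057] [0.086 0.087 0.013]
top -0.27 [[0.646, 0.669, -0.001]]
top -0.25 [[0.55, 0.633, 0.015], [0.635, 0.666, 0.015]]
top -0.23 [[0.552, 0.57, 0.016], [0.651, 0.675, 0.013]]
top -0.21 [[0.553, 0.572, 0.016], [0.652, 0.67, 0.016]]
top -0.19 [[0.555, 0.579, 0.014], [0.653, 0.671, 0.015]]
top -0.17 [[0.558, 0.576, 0.014], [0.657, 0.673, 0.015]]
top -0.15 [[0.56, 0.577, 0.016], [0.659, 0.681, 0.014]]
top -0
[... 1915 characters left out ...]
 [0.633, 0.739, 0.002]]
scene -0.09 [[0.532, 0.632, 0.001], [0.634, 0.74, 0.002]]
scene -0.07 [[0.53, 0.632, 0.002], [0.634, 0.74, 0.002]]
scene -0.05 [[0.532, 0.633, 0.002], [0.634, 0.74, 0.002]]
scene -0.03 [[0.531, 0.632, 0.002], [0.633, 0.74, 0.002]]
scene -0.01 [[0.53, 0.63, 0.002], [0.634, 0.74, 0.002]]
scene 0.01 [[0.53, 0.632, 0.002], [0.633, 0.739, 0.003]]
scene 0.03 [[0.531, 0.633, 0.001], [0.633, 0.74, 0.001]]
scene 0.05 [[0.531, 0.633, 0.002], [0.633, 0.74, 0.002]]
scene 0.07 [[0.53, 0.633, 0.0], [0.634, 0.739, 0.0]]
scene 0.09 [[0.531, 0.632, 0.0], [0.634, 0.74, 0.0]]
scene 0.11 [[0.53, 0.632, 0.0], [0.633, 0.74, -0.001]]
scene 0.13 [[0.53, 0.632, -0.001], [0.633, 0.74, -0.001]]
```

All three holders are present. The tool's y is the approach axis (down). I'll set the jaws across the rail, so tool −z runs into it, and go to the holder nearest the mouth first.

Call:
jog_arm([
  [0,0,0,0,-0.165,0,1],
  [0,0,0,0,-0.165,0,1],
  [0,0,0,0,-0.165,0,1],
  [0,0,0,0,-0.165,0,1],
  [0,0,0,0,-0.165,0,1],
  [0,0,0,0,-0.165,0,1],
  [0,0,0,0,-0.165,0,1],
  [0.014,0,0.055,0,0,0,1],
  [0.014,0,0.055,0,0,0,1],
  [0.014,0,0.055,0,0,0,1],
])

```text
time: 2.45
tool_pos: [0.2646, -0.4777, 0.2442]
tcp_rot: [-1.571, 0.047, -0.047]
wrist_force: [1.0, -0.3, 0.4]
width: 1.003
```

Call:
jog_arm([
  [0.014,0,0.055,0,0,0,1],
  [0.014,0,0.055,0,0,0,1],
  [0.014,0,0.055,0,0,0,1],
  [0.014,0,0.055,0,0,0,1],
  [0.014,0,0.055,0,0,0,1],
  [0.014,0,0.055,0,0,0,1],
  [0.014,0,0.055,0,0,0,1],
  [0.014,0,0.055,0,0,0,1],
  [0.014,0,0.055,0,0,0,1],
  [0,0,0,0,0,0,1],
])

```text
time: 3.7
tool_pos: [0.4249, 0.0275, 0.2475]
tcp_rot: [-1.574, 0.034, -0.056]
wrist_force: [0.3, -0.2, -0.0]
width: 0.999
```

```bash
cat >> h.py <<'E'
EX=np.array([.9956,-.0936,0]);EZ=np.array([.0936,.9956,0]);EY=np.array([0,0,-1.])
def go(target):
    """needed tool-frame shift to a world TCP target and the turn to the ideal orientation"""
    s,M=tool(); W=np.stack([EX,EY,EZ],1)
    print("t",round(s["time"],2),"pos",np.round(s["tool_pos"],4),"F",np.round(s["wrist_force"],1),"w",round(s["width"],3),"q6",round(s["q"][5],2))
    print("shift",np.round(M.T@(np.array(target)-s["tool_pos"]),4),"turn",np.round(R.from_matrix(M.T@W).as_rotvec(),4))
E
python3 - <<'E'
from h import *
go([.4635,.0615,.09])
c=read_camera("top")
for nm,(x,y) in dict(A=(.46,.062),B=(.454,-.1),C=(.451,-.25)).items(): print(nm,heads(c,x-.06,x+.06,y-.06,y+.06)[:2])
w=read_camera("wrist"); cv2.imwrite("pics/w1.png",w["img"])
for m in spotter.masks_of(w,"cover1"): print(m["p"],m["location"])
E
```

```text
t 3.7 pos [0.4249 0.0275 0.2475] F [ 0.3 -0.2 -0. ] w 0.999 q6 0.07
shift [0.0344 0.1578 0.0367] turn [0.0029 0.0365 0.0137]
A (None, 0)
B (array([ 0.45416169, -0.10038058,  0.10338415]), 224)
C (array([ 0.4502102 , -0.25070338,  0.1028209 ]), 230)
0.83 [305.7, 293.3]
0.78 [313.5, 152.5]
0.72 [300.8, 347.2]
0.55 [300.7, 348.2]
0.21 [411.9, 206.5]
```

Call:
jog_arm([
  [0.017,0,0.018,0.003,0.036,0.014,1],
  [0.017,0,0.019,0,0,0,1],
  [0,0.04,0,0,0,0,1],
  [0,0,0,0,0,0,1],
])

```text
time: 4.35
tool_pos: [0.4617, 0.0508, 0.2071]
tcp_rot: [-1.572, 0.089, -0.089]
wrist_force: [-0.0, 0.2, 0.7]
width: 1.001
```

```bash
cat >> h.py <<'E'
def wcloud(c):
    v,u=np.mgrid[0:420,0:560].astype(float); x=u-c["cx"];y=v-c["cy"];r=np.hypot(x,y);th=r/c["fx"]
    k=np.where(r>0,np.tan(np.minimum(th,1.5))/np.maximum(r,1e-9),1/c["fx"])
    d=c["range_z"]; p=np.stack([x*k*d,y*k*d,d],-1); T=c["world_from_camera"]; q=p@T[:3,:3].T+T[:3,3]
    q[(d<=0)|(th>1.3)]=np.nan; return q
def wtop(c,x,y,z0,z1,rad=.05):
    P=wcloud(c).reshape(-1,3); im=c["img"].reshape(-1,3)
    g=(np.hypot(P[:,0]-x,P[:,1]-y)<rad)&(P[:,2]>z0)&(P[:,2]<z1); Q=P[g]
    if len(Q)<20: return "few",len(Q)
    return len(Q),np.round(np.median(Q,0),4),np.round((np.percentile(Q[:,:2],2,0)+np.percentile(Q[:,:2],98,0))/2,4),np.round(np.percentile(Q[:,:2],98,0)-np.percentile(Q[:,:2],2,0),3)
E
python3 - <<'E'
from h import *
go([.4635,.0615,.09])
w=read_camera("wrist"); cv2.imwrite("pics/w1.png",w["img"])
print(np.round(w["world_from_camera"],3).tolist(),w["fx"])
print(wtop(w,.463,.062,.095,.115))
E
```

```text
t 4.35 pos [0.4617 0.0508 0.2071] F [-0.   0.2  0.7] w 1.001 q6 0.17
shift [0.0006 0.1171 0.0112] turn [ 0.0032 -0.0195 -0.0003]
[[0.994, -0.109, -0.033, 0.469], [-0.114, -0.951, -0.289, 0.123], [-0.0, 0.291, -0.957, 0.335], [0.0, 0.0, 0.0, 1.0]] 325.19226210127806
(2269, array([0.4624, 0.0596, 0.1038]), array([0.4624, 0.0591]), array([0.036, 0.037]))
```

View pics/w1.png

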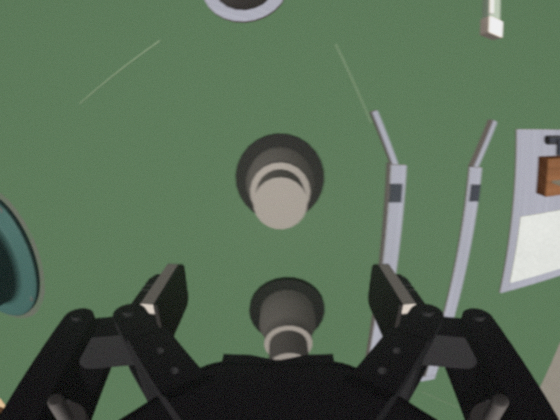

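Wrist view: cover A with its disc at (280,190) and cover B at (288,320) behind it, with the rail on the right. The depth fit puts A at (0.462, 0.059), top 0.104, which is as expected. Descending and gripping.

Call:
jog_arm([
  [0,0,0.009,0.003,-0.02,0,1],
  [0,0.04,0,0,0,0,1],
  [0,0.04,0,0,0,0,1],
  [0,0.036,0,0,0,0,1],
  [0,0.003,0,0,0,0,1],
  [0,0,0,0,0,0,1],
])

```text
time: 5.15
tool_pos: [0.4756, 0.0596, 0.1005]
tcp_rot: [-1.565, 0.054, -0.095]
wrist_force: [-0.1, 0.1, -1.0]
width: 0.999
```

```bash
python3 - <<'E'
from h import *
go([.4625,.0595,.087])
E
```

```text
t 5.15 pos [0.4756 0.0596 0.1005] F [-0.1  0.1 -1. ] w 0.999 q6 0.17
shift [-0.0134  0.0132 -0.0014] turn [-0.0053 -0.0012  0.0261]
```

Call:
jog_arm([
  [-0.013,0,-0.001,-0.005,0,0.026,1],
  [0,0,0,0,0,0,1],
  [0,0.013,0,0,0,0,1],
  [0,0,0,0,0,0,1],
])

```text
time: 5.65
tool_pos: [0.4651, 0.0602, 0.0912]
tcp_rot: [-1.568, 0.069, -0.08]
wrist_force: [0.0, -0.0, 0.4]
width: 0.999
```

```bash
python3 - <<'E'
from h import *
go([.4625,.0595,.087])
w=read_camera("wrist");print(wtop(w,.463,.062,.095,.115))
E
```

```text
t 5.65 pos [0.4651 0.0602 0.0912] F [ 0.  -0.   0.4] w 0.999 q6 0.17
shift [-0.0025  0.0042 -0.0009] turn [-0.0015 -0.001   0.0066]
(8612, array([0.4626, 0.0624, 0.1038]), array([0.4643, 0.0597]), array([0.09 , 0.036]))
```

Call:
jog_arm([
  [-0.003,0.004,-0.001,-0.001,0,0.007,1],
  [0,0,0,0,0,0,0],
  [0,0,0,0,0,0,0],
  [0,0,0,0,0,0,0],
  [0,0,0,0,0,0,0],
  [0,0,0,0,0,0,0],
  [0,0,0,0,0,0,0],
], force=60)

```text
time: 6.58
tool_pos: [0.4628, 0.0595, 0.0876]
tcp_rot: [-1.569, 0.074, -0.075]
wrist_force: [0.4, 0.5, -0.4]
width: 0.456
```

```bash
python3 - <<'E'
from h import *
go([.4625,.0595,.087])
E
```

```text
t 6.58 pos [0.4628 0.0595 0.0876] F [ 0.4  0.5 -0.4] w 0.456 q6 0.17
shift [-0.0003  0.0006  0.    ] turn [-0.0006 -0.0011  0.0005]
```

Call:
jog_arm([
  [0,-0.01,0,0,0,0,0],
  [0,-0.01,0,0,0,0,0],
  [0,0,0,0,0,0,0],
  [0,0,0.02,0,0,0,0],
  [0,0,0.03,0,0,0,0],
  [0,0,0.03,0,0,0,0],
  [0,0,0.03,0,0,0,0],
  [0,0,0.02,0,0,0,0],
  [0,0,0.01,0,0,0,0],
  [0,0,0,0,0,0,0],
])

```text
time: 7.82
tool_pos: [0.4765, 0.2001, 0.1091]
tcp_rot: [-1.574, 0.072, -0.075]
wrist_force: [1.2, -1.3, -1.3]
width: 0.452
```

```bash
python3 - <<'E'
from h import *
go([.6485,.1845,.105])
w=read_camera("scene"); cv2.imwrite("pics/s1.png",cv2.resize(w["img"][100:320,120:480],None,fx=2,fy=2))
E
```

```text
t 7.83 pos [0.4765 0.2001 0.1091] F [ 1.2 -1.3 -1.3] w 0.452 q6 0.45
shift [0.1727 0.0045 0.0006] turn [ 0.0048 -0.      0.0021]
```

View pics/s1.png

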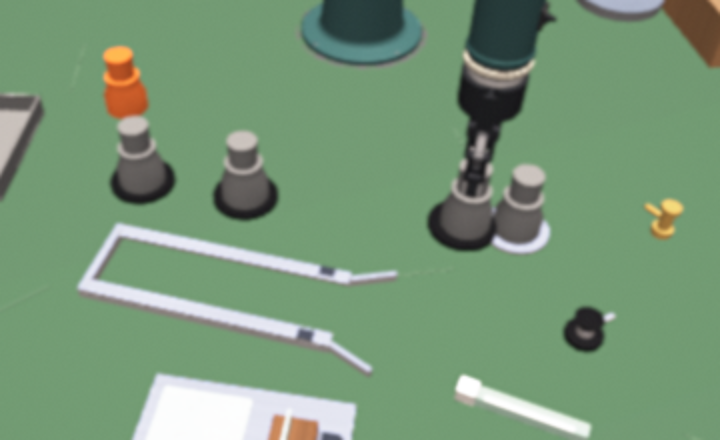

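The scene crop shows the gripper at (480,150) holding the cover with its disc still underneath at (462,225), lifted beside the stand. Moving over to the front of the rail mouth.

Call:
jog_arm([
  [0.015,0,0,0.005,0,0.002,0],
  [0.025,0,0,0,0,0,0],
  [0.03,0,0,0,0,0,0],
  [0.03,0,0,0,0,0,0],
  [0.03,0,0,0,0,0,0],
  [0.025,0,0,0,0,0,0],
  [0.015,0,0,0,0,0,0],
  [0.003,0,0,0,0,0,0],
  [0,0,0,0,0,0,0],
])

```text
time: 9.0
tool_pos: [0.6554, 0.1796, 0.1039]
tcp_rot: [-1.563, 0.086, -0.074]
wrist_force: [-0.4, 0.1, -2.4]
width: 0.452
```

```bash
python3 - <<'E'
from h import *
go([.6485,.1845,.0885])
c=read_camera("top")
P=cloud(c).reshape(-1,3);im=c["img"].reshape(-1,3).astype(int);ok=c["range_z"].ravel()>0
for lab,x0,x1 in(("lo",.53,.633),("hi",.633,.74)):
    g=ok&(P[:,0]>x0)&(P[:,0]<x1)&(P[:,1]>-.23)&(P[:,1]<.05)&(P[:,2]>.009)&(P[:,2]<.022)&(im.min(1)>90)
    Q=P[g]; f=np.polyfit(Q[:,1],Q[:,0],1); print(lab,len(Q),f,f[1])
E
```

```text
t 9.0 pos [0.6554 0.1796 0.1039] F [-0.4  0.1 -2.4] w 0.452 q6 0.32
shift [-0.0073  0.0155  0.0041] turn [-0.006  -0.0083 -0.0079]
lo 728 [0.09435018 0.58226379] 0.582263786782222
hi 667 [0.0899259  0.68024219] 0.6802421865999936
```

Call:
jog_arm([
  [-0.007,0,0.004,-0.006,-0.008,-0.008,0],
  [0,0,0,0,0,0,0],
  [0,0.008,0,0,0,0,0],
  [0,0.007,0,0,0,0,0],
  [0,0,0,0,0,0,0],
])

```text
time: 9.68
tool_pos: [0.6462, 0.1855, 0.0887]
tcp_rot: [-1.57, 0.071, -0.072]
wrist_force: [0.5, -0.6, -3.1]
width: 0.453
```

```bash
python3 - <<'E'
from h import *
go([.6485,.1845,.0885])
w=read_camera("wrist"); cv2.imwrite("pics/w2.png",w["img"])
E
```

```text
t 9.68 pos [0.6462 0.1855 0.0887] F [ 0.5 -0.6 -3.1] w 0.453 q6 0.33
shift [ 0.0024  0.0002 -0.0008] turn [0.0005 0.0023 0.0006]
```

View pics/w2.png

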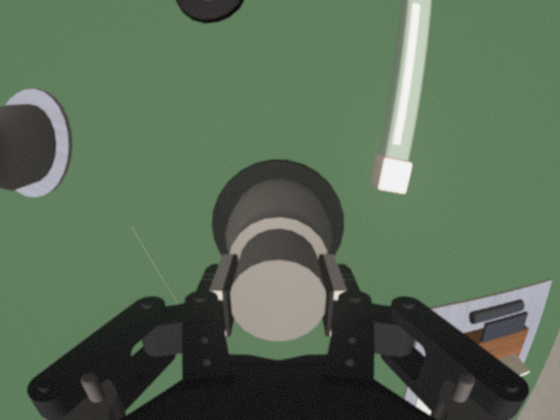

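The cover is centred in the jaws at (278,285) with its disc under it, and the arm's z-force shows the weight of both. Now sliding into the rail.

Call:
jog_arm([
  [0.002,0,0,0,0.002,0,0],
  [0,0,-0.015,0,0,0,0],
  [0,0,-0.02,0,0,0,0],
  [0,0,-0.02,0,0,0,0],
  [0,0,-0.015,0,0,0,0],
  [0,0,0,0,0,0,0],
])

```text
time: 10.48
tool_pos: [0.6409, 0.109, 0.0886]
tcp_rot: [-1.571, 0.075, -0.075]
wrist_force: [-0.7, -0.1, -3.3]
width: 0.45
```

```bash
python3 - <<'E'
from h import *
s,_=tool(); y=s["tool_pos"][1]; go([.6313+.0921*y,y,.0882])
E
```

```text
t 10.47 pos [0.6409 0.109  0.0886] F [-0.7 -0.1 -3.3] w 0.45 q6 0.23
shift [0.0004 0.0004 0.    ] turn [ 0.0011 -0.0018 -0.0005]
```

Call:
jog_arm([
  [0,0,-0.01,0,-0.002,0,0],
  [0,0,-0.012,0,0,0,0],
  [0,0,-0.012,0,0,0,0],
  [0,0,-0.012,0,0,0,0],
  [0,0,-0.012,0,0,0,0],
  [0,0,-0.012,0,0,0,0],
  [0,0,0,0,0,0,0],
])

```text
time: 11.35
tool_pos: [0.6341, 0.0347, 0.0888]
tcp_rot: [-1.57, 0.073, -0.073]
wrist_force: [0.3, 1.4, -2.5]
width: 0.448
```

```bash
python3 - <<'E'
from h import *
s,_=tool(); y=s["tool_pos"][1]; go([.6313+.0921*y,y,.0882])
E
```

```text
t 11.35 pos [0.6341 0.0347 0.0888] F [ 0.3  1.4 -2.5] w 0.448 q6 0.11
shift [0.0004 0.0006 0.    ] turn [ 0.0008  0.0006 -0.0001]
```

Call:
jog_arm([
  [0,0,-0.015,0,0,0,0],
  [0,0,-0.025,0,0,0,0],
  [0,0,-0.025,0,0,0,0],
  [0,0,-0.025,0,0,0,0],
  [0,0,-0.025,0,0,0,0],
  [0,0,-0.025,0,0,0,0],
  [0,0,-0.025,0,0,0,0],
  [0,0,-0.015,0,0,0,0],
  [0,0,0,0,0,0,0],
])

```text
time: 12.48
tool_pos: [0.6165, -0.1533, 0.0892]
tcp_rot: [-1.572, 0.07, -0.071]
wrist_force: [0.6, 0.5, -1.5]
width: 0.446
```

```bash
python3 - <<'E'
from h import *
s,_=tool(); y=-.197; go([.6313+.0921*y,y,.088])
E
```

```text
t 12.47 pos [ 0.6165 -0.1533  0.0892] F [ 0.6  0.5 -1.5] w 0.446 q6 -0.19
shift [ 0.0006  0.0012 -0.0438] turn [0.0019 0.0037 0.0004]
```

Call:
jog_arm([
  [0,0,-0.014,0.002,0.004,0,0],
  [0,0,-0.015,0,0,0,0],
  [0,0,-0.015,0,0,0,0],
  [0,0,0,0,0,0,0],
])

```text
time: 12.98
tool_pos: [0.6125, -0.1986, 0.0891]
tcp_rot: [-1.569, 0.072, -0.073]
wrist_force: [-0.2, -0.1, -3.5]
width: 0.454
```

```bash
python3 - <<'E'
from h import *
s,_=tool(); y=-.197; go([.6313+.0921*y,y,.088])
w=read_camera("wrist"); cv2.imwrite("pics/w3.png",w["img"])
E
```

```text
t 12.97 pos [ 0.6125 -0.1986  0.0891] F [-0.2 -0.1 -3.5] w 0.454 q6 -0.26
shift [0.0005 0.0011 0.0017] turn [-0.0005  0.0013  0.0004]
```

View pics/w3.png

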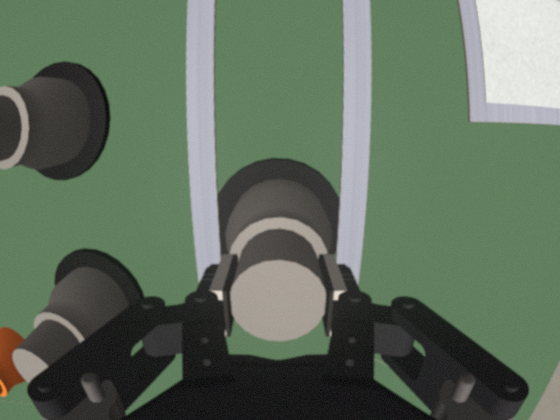

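The disc at (278,195) is cut off on both sides by the lips, so it is seated in the rail. Pulling the cover up.

Call:
jog_arm([
  [0,-0.01,0,0,0,0,0],
  [0,-0.01,0,0,0,0,0],
  [0,-0.01,0,0,0,0,0],
  [0,-0.01,0,0,0,0,0],
  [0,-0.02,0,0,0,0,0],
  [0,-0.03,0,0,0,0,0],
  [0,-0.04,0,0,0,0,0],
  [0,-0.03,0,0,0,0,0],
  [0,-0.02,0,0,0,0,0],
  [0,0,0,0,0,0,0],
])

```text
time: 14.28
tool_pos: [0.6147, -0.1972, 0.288]
tcp_rot: [-1.572, 0.061, -0.08]
wrist_force: [0.9, 0.4, -0.5]
width: 0.45
```

```bash
python3 - <<'E'
from h import *
go([.452,.271,.27])
w=read_camera("wrist"); cv2.imwrite("pics/w4.png",w["img"])
E
```

```text
t 14.28 pos [ 0.6147 -0.1972  0.288 ] F [ 0.9  0.4 -0.5] w 0.45 q6 -0.26
shift [-0.2045  0.0148  0.4516] turn [0.0015 0.0034 0.0121]
```

View pics/w4.png

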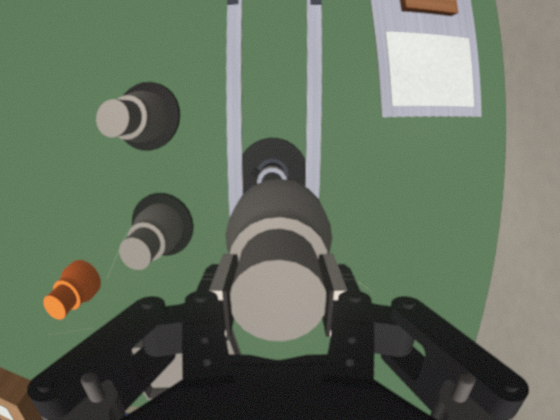

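The holder stays behind in the rail (disc and head at (273,170)) and the cover is in the jaws. Heading to the stand, stopping short to measure it from the wrist.

Call:
jog_arm([
  [-0.01,0,0.02,0,0.003,0.012,0],
  [-0.02,0,0.04,0,0,0,0],
  [-0.025,0,0.05,0,0,0,0],
  [-0.025,0,0.05,0,0,0,0],
  [-0.025,0,0.05,0,0,0,0],
  [-0.025,0,0.05,0,0,0,0],
  [-0.025,0,0.045,0,0,0,0],
  [-0.02,0,0.03,0,0,0,0],
  [-0.015,0,0.01,0,0,0,0],
  [0,0,0,0,0,0,0],
])

```text
time: 15.58
tool_pos: [0.4388, 0.1809, 0.2748]
tcp_rot: [-1.569, 0.096, -0.049]
wrist_force: [0.5, -0.3, -1.0]
width: 0.451
```

```bash
python3 - <<'E'
from h import *
go([.452,.271,.27])
w=read_camera("wrist"); np.savez("w5.npz",**w); print(wtop(w,.452,.271,.096,.108))
E
```

```text
t 15.57 pos [0.4388 0.1809 0.2748] F [ 0.5 -0.3 -1. ] w 0.451 q6 0.42
shift [0.005  0.0045 0.091 ] turn [ 0.0011  0.0015 -0.0296]
(1456, array([0.4502, 0.2686, 0.1018]), array([0.4503, 0.2687]), array([0.035, 0.035]))
```

Call:
jog_arm([
  [0,0,0.02,0,0.001,-0.03,0],
  [0.002,0,0.025,0,0,0,0],
  [0.001,0,0.025,0,0,0,0],
  [0,0,0.015,0,0,0,0],
  [0,0,0.004,0,0,0,0],
  [0,0.035,0,0,0,0,0],
  [0,0.03,0,0,0,0,0],
  [0,0,0,0,0,0,0],
])

```text
time: 16.62
tool_pos: [0.4557, 0.2627, 0.2074]
tcp_rot: [-1.576, 0.08, -0.084]
wrist_force: [0.3, 0.1, 0.0]
width: 0.452
```

```bash
python3 - <<'E'
from h import *
go([.4503,.2687,.20])
E
```

```text
t 16.62 pos [0.4557 0.2627 0.2074] F [0.3 0.1 0. ] w 0.452 q6 0.59
shift [-0.006   0.0073  0.0055] turn [ 0.0064 -0.011   0.003 ]
```

Call:
jog_arm([
  [-0.006,0,0.0055,0.006,-0.011,0.003,0],
  [0,0,0,0,0,0,0],
  [0,0,0,0,0,0,0],
])

```text
time: 17.0
tool_pos: [0.4518, 0.2694, 0.211]
tcp_rot: [-1.567, 0.07, -0.077]
wrist_force: [0.7, 0.8, -0.5]
width: 0.448
```

```bash
python3 - <<'E'
from h import *
go([.4503,.2687,.1216])
E
```

```text
t 17.0 pos [0.4518 0.2694 0.211 ] F [ 0.7  0.8 -0.5] w 0.448 q6 0.58
shift [-0.0018  0.0894 -0.001 ] turn [-0.0025 -0.0002  0.0041]
```

Call:
jog_arm([
  [-0.002,0,-0.001,-0.002,0,0.004,0],
  [0,0.02,0,0,0,0,0],
  [0,0.02,0,0,0,0,0],
  [0,0.02,0,0,0,0,0],
  [0,0,0,0,0,0,0],
])

```text
time: 17.62
tool_pos: [0.4515, 0.2696, 0.1533]
tcp_rot: [-1.566, 0.069, -0.077]
wrist_force: [-0.4, -0.6, -0.8]
width: 0.451
```

```bash
python3 - <<'E'
from h import *
go([.4503,.2687,.1216])
E
```

```text
t 17.62 pos [0.4515 0.2696 0.1533] F [-0.4 -0.6 -0.8] w 0.451 q6 0.58
shift [-0.0013  0.0317 -0.0011] turn [-0.0036  0.0002  0.005 ]
```

Call:
jog_arm([
  [-0.001,0.006,-0.001,-0.003,0,0.005,0],
  [0,0.008,0,0,0,0,0],
  [0,0.008,0,0,0,0,0],
  [0,0.006,0,0,0,0,0],
  [0,0.003,0,0,0,0,0],
  [0,0,0,0,0,0,0],
])

```text
time: 18.38
tool_pos: [0.4521, 0.2696, 0.123]
tcp_rot: [-1.567, 0.071, -0.076]
wrist_force: [0.2, 0.3, -0.9]
width: 0.45
```

```bash
python3 - <<'E'
from h import *
go([.4503,.2687,.1216])
E
```

```text
t 18.38 pos [0.4521 0.2696 0.123 ] F [ 0.2  0.3 -0.9] w 0.45 q6 0.58
shift [-0.0017  0.0014 -0.0011] turn [-0.0027  0.0003  0.0032]
```

Call:
jog_arm([
  [-0.001,0.002,-0.001,0,0,0,0],
  [0,0.001,0,0,0,0,0],
  [0,0,0,0,0,0,1],
  [0,0,0,0,0,0,1],
  [0,0,0,0,0,0,1],
  [0,0,0,0,0,0,1],
  [0,-0.01,0,0,0,0,1],
  [0,-0.03,0,0,0,0,1],
  [0,-0.04,0,0,0,0,1],
  [0,-0.03,-0.02,0,0,0,1],
])

```text
time: 19.62
tool_pos: [0.4478, 0.2485, 0.2333]
tcp_rot: [-1.569, 0.072, -0.072]
wrist_force: [1.1, -0.0, -0.1]
width: 0.999
```

Call:
jog_arm([
  [0,-0.01,-0.04,0,0,0,1],
  [0,0,-0.05,0,0,0,1],
  [0.005,0,-0.05,0,0,0,1],
  [0.005,0,-0.05,0,0,0,1],
  [0.005,0,-0.04,0,0,0,1],
  [0,0,-0.02,0,0,0,1],
  [0,0,0,0,0,0,1],
])

```text
time: 20.5
tool_pos: [0.4431, -0.0087, 0.2538]
tcp_rot: [-1.565, 0.058, -0.086]
wrist_force: [-0.1, 0.3, -1.0]
width: 1.0
```

```bash
python3 - <<'E'
from h import *
w=read_camera("wrist"); print("B",wtop(w,.454,-.1,.095,.115,.07))
go([.453,-.1025,.087])
c=read_camera("top"); cv2.imwrite("pics/t2.png",c["img"]); print("S",heads(c,.40,.50,.22,.32,.125,.15)); print("C",heads(c,.39,.51,-.31,-.19)); print("B",heads(c,.39,.51,-.16,-.04))
E
```

```text
B (1223, array([ 0.4527, -0.1016,  0.1037]), array([ 0.4527, -0.1034]), array([0.036, 0.037]))
t 20.55 pos [ 0.4433 -0.008   0.2538] F [-0.3  0.1 -0.5] w 0.999 q6 0.01
shift [ 0.0152  0.1666 -0.0942] turn [-0.0057  0.0035  0.0177]
S (array([0.45193539, 0.2702589 , 0.13743565]), 257, array([0.43284328, 0.25178823]), array([0.472506  , 0.29026023]))
C (array([ 0.45024881, -0.25069272,  0.10297438]), 228, array([ 0.43066314, -0.27084401]), array([ 0.47001493, -0.23083522]))
B (array([ 0.45227576, -0.11138078,  0.10317662]), 81, array([ 0.43536371, -0.11956726]), array([ 0.47166031, -0.10331183]))
```

The first cover is nested, with its top measured at 0.137 (expected 0.138). On to B at (0.453, −0.1025).

Call:
jog_arm([
  [0.005,0,-0.03,-0.006,0.003,0.018,1],
  [0.005,0.02,-0.03,0,0,0,1],
  [0.005,0.03,-0.03,0,0,0,1],
  [0,0.03,0,0,0,0,1],
  [0,0,0,0,0,0,1],
])

```text
time: 21.22
tool_pos: [0.4532, -0.095, 0.1737]
tcp_rot: [-1.568, 0.063, -0.068]
wrist_force: [0.2, 0.2, 0.1]
width: 1.0
```

```bash
python3 - <<'E'
from h import *
w=read_camera("wrist"); print("B",wtop(w,.454,-.1,.095,.115,.07)); go([.453,-.1025,.1])
E
```

```text
B (2807, array([ 0.4529, -0.1024,  0.1038]), array([ 0.4529, -0.1034]), array([0.036, 0.037]))
t 21.27 pos [ 0.4546 -0.0953  0.1754] F [ 0.2  0.8 -0.5] w 1.001 q6 -0.18
shift [-0.0015  0.0754 -0.0074] turn [-0.0011  0.0108  0.0065]
```

Call:
jog_arm([
  [-0.002,0,-0.008,-0.001,0.011,0.007,1],
  [0,0.02,0,0,0,0,1],
  [0,0.025,0,0,0,0,1],
  [0,0.025,0,0,0,0,1],
  [0,0.01,0,0,0,0,1],
  [0,0,0,0,0,0,1],
])

```text
time: 22.02
tool_pos: [0.4604, -0.1042, 0.1042]
tcp_rot: [-1.574, 0.058, -0.084]
wrist_force: [0.4, 0.4, 0.3]
width: 1.0
```

```bash
python3 - <<'E'
from h import *
go([.453,-.103,.087])
E
```

```text
t 22.02 pos [ 0.4604 -0.1042  0.1042] F [0.4 0.4 0.3] w 1.0 q6 -0.18
shift [-0.0078  0.017   0.0006] turn [0.0038 0.0033 0.0163]
```

Call:
jog_arm([
  [-0.008,0,0.0005,0.004,0.003,0.016,1],
  [0,0.01,0,0,0,0,1],
  [-0.001,0.007,0,0,0,0.003,1],
  [0,0,0,0,0,0,1],
])

```text
time: 22.52
tool_pos: [0.453, -0.1034, 0.0889]
tcp_rot: [-1.57, 0.073, -0.074]
wrist_force: [0.6, -0.8, -0.8]
width: 1.001
```

```bash
python3 - <<'E'
from h import *
go([.453,-.103,.087])
E
```

```text
t 22.52 pos [ 0.453  -0.1034  0.0889] F [ 0.6 -0.8 -0.8] w 1.001 q6 -0.18
shift [-0.      0.0019  0.0004] turn [0.0005 0.0002 0.0009]
```

Call:
jog_arm([
  [0,0.001,0,0,0,0,1],
  [0,0,0,0,0,0,0],
  [0,0,0,0,0,0,0],
  [0,0,0,0,0,0,0],
  [0,0,0,0,0,0,0],
  [0,0,0,0,0,0,0],
  [0,0,0,0,0,0,0],
])

```text
time: 23.4
tool_pos: [0.4536, -0.1035, 0.0882]
tcp_rot: [-1.57, 0.072, -0.075]
wrist_force: [1.4, 0.6, -0.4]
width: 0.448
```

Call:
jog_arm([
  [0,-0.01,0,0,0,0,0],
  [0,-0.01,0,0,0,0,0],
  [0,0,0.02,0,0,0,0],
  [0,0,0.03,0,0,0,0],
  [0,0,0.04,0,0,0,0],
  [0,0,0.04,0,0,0,0],
  [0,0,0.04,0,0,0,0],
  [0,0,0.04,0,0,0,0],
  [0,0,0.03,0,0,0,0],
  [0,0,0.015,0,0,0,0],
])

```text
time: 24.65
tool_pos: [0.4787, 0.1569, 0.1139]
tcp_rot: [-1.57, 0.072, -0.08]
wrist_force: [-0.5, -0.5, -3.1]
width: 0.449
```

```bash
python3 - <<'E'
from h import *
go([.6485,.1845,.105])
E
```

```text
t 24.65 pos [0.4787 0.1569 0.1139] F [-0.5 -0.5 -3.1] w 0.449 q6 0.37
shift [0.1662 0.0098 0.0439] turn [ 0.0002 -0.0034  0.0051]
```

Call:
jog_arm([
  [0.01,0.001,0.01,0,-0.003,0.005,0],
  [0.02,0.001,0.01,0,0,0,0],
  [0.03,0,0.01,0,0,0,0],
  [0.03,0,0.005,0,0,0,0],
  [0.03,0,0.005,0,0,0,0],
  [0.025,0,0,0,0,0,0],
  [0.015,0,0,0,0,0,0],
  [0.003,0,0,0,0,0,0],
  [0,0,0,0,0,0,0],
])

```text
time: 25.78
tool_pos: [0.653, 0.1763, 0.1097]
tcp_rot: [-1.573, 0.079, -0.074]
wrist_force: [-1.2, -0.1, -3.5]
width: 0.446
```

```bash
python3 - <<'E'
from h import *
go([.6485,.1845,.0892])
E
```

```text
t 25.77 pos [0.653  0.1763 0.1097] F [-1.2 -0.1 -3.5] w 0.446 q6 0.33
shift [-0.0052  0.0205  0.0078] turn [ 0.0041 -0.0036 -0.0034]
```

Call:
jog_arm([
  [-0.005,0,0.008,0.004,-0.004,-0.003,0],
  [0,0.007,0,0,0,0,0],
  [0,0.007,0,0,0,0,0],
  [0,0.006,0,0,0,0,0],
  [0,0,0,0,0,0,0],
])

```text
time: 26.4
tool_pos: [0.6458, 0.186, 0.0883]
tcp_rot: [-1.57, 0.073, -0.07]
wrist_force: [0.1, 0.7, -3.1]
width: 0.451
```

```bash
python3 - <<'E'
from h import *
go([.6485,.1845,.0892])
E
```

```text
t 26.4 pos [0.6458 0.186  0.0883] F [ 0.1  0.7 -3.1] w 0.451 q6 0.33
shift [ 0.0028 -0.0009 -0.0012] turn [ 0.0001  0.0022 -0.0019]
```

Call:
jog_arm([
  [0.0025,-0.001,0,0,0.002,-0.002,0],
  [0,0,-0.015,0,0,0,0],
  [0,0,-0.02,0,0,0,0],
  [0,0,-0.02,0,0,0,0],
  [0,0,-0.015,0,0,0,0],
  [0,0,0,0,0,0,0],
])

```text
time: 27.15
tool_pos: [0.6413, 0.109, 0.0895]
tcp_rot: [-1.571, 0.075, -0.075]
wrist_force: [-0.6, 0.1, -2.1]
width: 0.452
```

```bash
python3 - <<'E'
from h import *
s,_=tool(); y=s["tool_pos"][1]; go([.6313+.0921*y,y,.0892])
E
```

```text
t 27.15 pos [0.6413 0.109  0.0895] F [-0.6  0.1 -2.1] w 0.452 q6 0.23
shift [0.0001 0.0003 0.    ] turn [ 0.0013 -0.0018 -0.0001]
```

Call:
jog_arm([
  [0,0,-0.01,0,-0.002,0,0],
  [0,0,-0.012,0,0,0,0],
  [0,0,-0.012,0,0,0,0],
  [0,0,-0.012,0,0,0,0],
  [0,0,-0.012,0,0,0,0],
  [0,0,-0.012,0,0,0,0],
  [0,0,0,0,0,0,0],
])

```text
time: 28.02
tool_pos: [0.6345, 0.0348, 0.0897]
tcp_rot: [-1.57, 0.073, -0.073]
wrist_force: [0.2, -0.4, -3.2]
width: 0.457
```

```bash
python3 - <<'E'
from h import *
s,_=tool(); y=-.101; go([.6313+.0921*y,y,.0889])
E
```

```text
t 28.02 pos [0.6345 0.0348 0.0897] F [ 0.2 -0.4 -3.2] w 0.457 q6 0.11
shift [ 0.0002  0.0009 -0.1364] turn [0.0009 0.0007 0.0004]
```

Call:
jog_arm([
  [0,0,-0.015,0,0,0,0],
  [0,0,-0.02,0,0,0,0],
  [0,0,-0.025,0,0,0,0],
  [0,0,-0.025,0,0,0,0],
  [0,0,-0.02,0,0,0,0],
  [0,0,-0.015,0,0,0,0],
  [0,0,-0.01,0,0,0,0],
  [0,0,0,0,0,0,0],
])

```text
time: 29.02
tool_pos: [0.6216, -0.1034, 0.09]
tcp_rot: [-1.571, 0.072, -0.074]
wrist_force: [0.3, 0.2, -2.6]
width: 0.452
```

```bash
python3 - <<'E'
from h import *
s,_=tool(); y=-.101; go([.6313+.0921*y,y,.0889])
w=read_camera("wrist"); cv2.imwrite("pics/w6.png",w["img"])
E
```

```text
t 29.02 pos [ 0.6216 -0.1034  0.09  ] F [ 0.3  0.2 -2.6] w 0.452 q6 -0.11
shift [0.0001 0.0011 0.0024] turn [0.0012 0.0007 0.001 ]
```

View pics/w6.png

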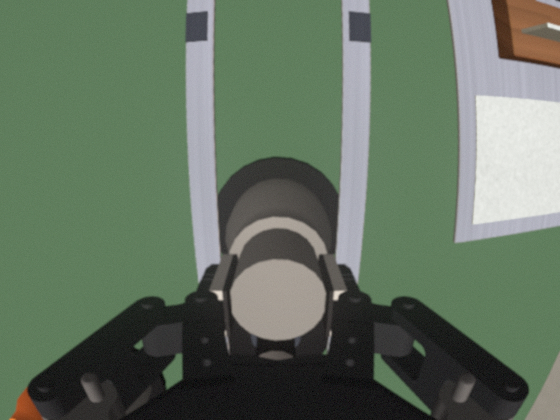

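The second disc at (278,190) is again cut off by the lips on both sides, well inside the mouth. Pulling the cover off and carrying it to the stand.

Call:
jog_arm([
  [0,-0.01,0,0,0,0,0],
  [0,-0.01,0,0,0,0,0],
  [0,-0.01,0,0,0,0,0],
  [0,-0.01,0,0,0,0,0],
  [0,-0.02,0,0,0,0,0],
  [0,-0.03,0,0,0,0,0],
  [0,-0.04,0,0,0,0,0],
  [0,-0.04,0,0,0,0,0],
  [0,-0.03,0,0,0,0,0],
  [0,0,0,0,0,0,0],
])

```text
time: 30.32
tool_pos: [0.6238, -0.1006, 0.3095]
tcp_rot: [-1.572, 0.06, -0.081]
wrist_force: [0.9, 0.0, -0.7]
width: 0.451
```

Call:
jog_arm([
  [-0.015,0,0.02,0,0,0.01,0],
  [-0.025,0,0.04,0,0,0,0],
  [-0.03,0,0.05,0,0,0,0],
  [-0.03,0,0.05,0,0,0,0],
  [-0.03,0,0.045,0,0,0,0],
  [-0.03,0,0.04,0,0,0,0],
  [-0.025,0,0.025,0,0,0,0],
  [-0.015,0,0.01,0,0,0,0],
  [0,0,0,0,0,0,0],
])

```text
time: 31.45
tool_pos: [0.4314, 0.208, 0.2955]
tcp_rot: [-1.574, 0.086, -0.053]
wrist_force: [0.0, -0.6, -0.4]
width: 0.45
```

```bash
python3 - <<'E'
from h import *
go([.4503,.2687,.24])
w=read_camera("wrist"); print(wtop(w,.452,.271,.13,.145))
E
```

```text
t 31.45 pos [0.4314 0.208  0.2955] F [ 0.  -0.6 -0.4] w 0.45 q6 0.48
shift [0.0147 0.0549 0.0624] turn [ 0.0051  0.0055 -0.0209]
(1617, array([0.4507, 0.2683, 0.1378]), array([0.4508, 0.2681]), array([0.036, 0.036]))
```

Call:
jog_arm([
  [0.004,0,0.015,0.005,0.005,-0.021,0],
  [0.005,0,0.02,0,0,0,0],
  [0.004,0,0.018,0,0,0,0],
  [0.002,0,0.008,0,0,0,0],
  [0,0.025,0,0,0,0,0],
  [0,0.02,0,0,0,0,0],
  [0,0,0,0,0,0,0],
])

```text
time: 32.38
tool_pos: [0.4583, 0.2712, 0.2491]
tcp_rot: [-1.57, 0.075, -0.079]
wrist_force: [0.6, -0.3, -0.9]
width: 0.447
```

```bash
python3 - <<'E'
from h import *
go([.4507,.2683,.159])
E
```

```text
t 32.38 pos [0.4583 0.2712 0.2491] F [ 0.6 -0.3 -0.9] w 0.447 q6 0.59
shift [-0.0076  0.0901 -0.0036] turn [ 0.0001 -0.0043  0.0029]
```

Call:
jog_arm([
  [-0.007,0,-0.0035,0,-0.004,0.003,0],
  [0,0,0,0,0,0,0],
  [0,0.012,0,0,0,0,0],
  [0,0.01,0,0,0,0,0],
  [0,0,0,0,0,0,0],
])

```text
time: 33.0
tool_pos: [0.4518, 0.2689, 0.2284]
tcp_rot: [-1.568, 0.071, -0.076]
wrist_force: [-0.1, 0.0, -0.4]
width: 0.448
```

```bash
python3 - <<'E'
from h import *
go([.4507,.2683,.159])
E
```

```text
t 33.0 pos [0.4518 0.2689 0.2284] F [-0.1  0.  -0.4] w 0.448 q6 0.58
shift [-0.0013  0.0694 -0.0008] turn [-0.0019 -0.0001  0.003 ]
```

Call:
jog_arm([
  [-0.001,0.01,-0.001,-0.002,0,0.003,0],
  [0,0.015,0,0,0,0,0],
  [0,0.015,0,0,0,0,0],
  [0,0.012,0,0,0,0,0],
  [-0.001,0.008,-0.001,0,0,0.002,0],
  [0,0.004,0,0,0,0,0],
  [0,0,0,0,0,0,0],
])

```text
time: 33.88
tool_pos: [0.4497, 0.2671, 0.1593]
tcp_rot: [-1.57, 0.076, -0.072]
wrist_force: [0.0, -0.6, -0.8]
width: 0.451
```

```bash
python3 - <<'E'
from h import *
go([.4507,.2683,.158])
E
```

```text
t 33.88 pos [0.4497 0.2671 0.1593] F [ 0.  -0.6 -0.8] w 0.451 q6 0.58
shift [0.0009 0.0013 0.0013] turn [ 0.0002 -0.0003 -0.0026]
```

Now release, rise, and head for C.

Call:
jog_arm([
  [0.001,0.002,0.001,0,0,0,0],
  [0,0,0,0,0,0,1],
  [0,0,0,0,0,0,1],
  [0,0,0,0,0,0,1],
  [0,0,0,0,0,0,1],
  [0,-0.01,0,0,0,0,1],
  [0,-0.03,0,0,0,0,1],
  [0,-0.04,0,0,0,0,1],
  [0,-0.02,-0.03,0,0,0,1],
  [0,0,-0.05,0,0,0,1],
])

```text
time: 35.12
tool_pos: [0.4448, 0.1893, 0.265]
tcp_rot: [-1.568, 0.069, -0.071]
wrist_force: [0.4, -0.8, -0.5]
width: 1.002
```

Call:
jog_arm([
  [0.005,0,-0.055,0,0,0,1],
  [0.005,0,-0.055,0,0,0,1],
  [0.005,0,-0.055,0,0,0,1],
  [0.005,0,-0.055,0,0,0,1],
  [0.005,0,-0.055,0,0,0,1],
  [0.005,0,-0.04,0,0,0,1],
  [0,0,-0.02,0,0,0,1],
  [0,0,0,0,0,0,1],
])

```text
time: 36.12
tool_pos: [0.4458, -0.1601, 0.2737]
tcp_rot: [-1.569, 0.059, -0.085]
wrist_force: [-0.0, 1.1, 0.6]
width: 1.001
```

```bash
python3 - <<'E'
from h import *
w=read_camera("wrist"); print("C",wtop(w,.45,-.25,.095,.115,.08))
go([.449,-.253,.2])
c=read_camera("top"); cv2.imwrite("pics/t3.png",c["img"]); print("S",heads(c,.40,.50,.22,.32,.16,.19)); print("C",heads(c,.37,.53,-.33,-.17))
for t in [m for m in spotter.masks_of(c,"holder1")]: print(round(t["p"],2),np.round(t["location"]),np.round(world(c,*t["location"]),3))
E
```

```text
C (1139, array([ 0.4489, -0.2523,  0.1036]), array([ 0.449 , -0.2539]), array([0.036, 0.038]))
t 36.17 pos [ 0.4459 -0.1594  0.2737] F [-0.1  0.3  0.7] w 0.999 q6 -0.31
shift [ 0.0104  0.0738 -0.093 ] turn [-0.001   0.0031  0.0162]
S (array([0.4509566 , 0.26913591, 0.17317025]), 272, array([0.43211686, 0.25009699]), array([0.47092927, 0.28935908]))
C (array([ 0.44970221, -0.25112058,  0.10292535]), 216, array([ 0.43109983, -0.27094165]), array([ 0.47010881, -0.23143534]))
0.74 [373. 252.] [ 0.414 -0.257  0.009]
0.68 [308. 180.] [ 0.607 -0.099  0.031]
0.52 [333. 177.] [ 0.449 -0.09   0.613]
```

Call:
jog_arm([
  [0.003,0,-0.03,-0.001,0.003,0.016,1],
  [0.004,0.02,-0.03,0,0,0,1],
  [0.003,0.03,-0.03,0,0,0,1],
  [0,0.04,-0.003,0,0,0,1],
  [0,0.02,0,0,0,0,1],
  [0,0,0,0,0,0,1],
])

```text
time: 37.02
tool_pos: [0.4515, -0.247, 0.1627]
tcp_rot: [-1.569, 0.059, -0.066]
wrist_force: [-0.3, -0.3, 0.3]
width: 0.998
```

```bash
python3 - <<'E'
from h import *
w=read_camera("wrist"); print("C",wtop(w,.449,-.252,.095,.115,.07)); go([.449,-.253,.11])
E
```

```text
C (3111, array([ 0.449 , -0.253 ,  0.1037]), array([ 0.449 , -0.2541]), array([0.036, 0.037]))
t 37.08 pos [ 0.4521 -0.2473  0.1637] F [ 1.   0.1 -0.1] w 0.999 q6 -0.47
shift [-0.0029  0.0537 -0.006 ] turn [-0.0004  0.0141  0.0055]
```

Call:
jog_arm([
  [-0.003,0,-0.006,0,0.014,0.006,1],
  [0,0.02,0,0,0,0,1],
  [-0.002,0.025,0,0,0,0.004,1],
  [-0.002,0.01,0,0,0,0.004,1],
  [0,0,0,0,0,0,1],
])

```text
time: 37.7
tool_pos: [0.4496, -0.2551, 0.1156]
tcp_rot: [-1.576, 0.071, -0.075]
wrist_force: [0.3, -0.6, -0.5]
width: 1.002
```

```bash
python3 - <<'E'
from h import *
go([.449,-.2535,.0875])
E
```

```text
t 37.7 pos [ 0.4496 -0.2551  0.1156] F [ 0.3 -0.6 -0.5] w 1.002 q6 -0.47
shift [-0.0009  0.0281  0.0017] turn [0.0061 0.0009 0.0025]
```

Call:
jog_arm([
  [-0.001,0,0.0015,0.006,0,0.003,1],
  [0,0.01,0,0,0,0,1],
  [-0.001,0.01,0,0,0,0.003,1],
  [0,0.007,0,0,0,0,1],
  [0,0,0,0,0,0,1],
])

```text
time: 38.33
tool_pos: [0.4492, -0.2543, 0.0892]
tcp_rot: [-1.571, 0.073, -0.073]
wrist_force: [-0.1, -0.9, 0.7]
width: 1.0
```

```bash
python3 - <<'E'
from h import *
go([.449,-.2535,.0875])
E
```

```text
t 38.33 pos [ 0.4492 -0.2543  0.0892] F [-0.1 -0.9  0.7] w 1.0 q6 -0.47
shift [-0.0002  0.0017  0.0008] turn [ 0.0015  0.0008 -0.0004]
```

Call:
jog_arm([
  [0,0.001,0.0005,0,0,0,1],
  [0,0,0,0,0,0,0],
  [0,0,0,0,0,0,0],
  [0,0,0,0,0,0,0],
  [0,0,0,0,0,0,0],
  [0,0,0,0,0,0,0],
  [0,0,0,0,0,0,0],
])

```text
time: 39.2
tool_pos: [0.4499, -0.2541, 0.0887]
tcp_rot: [-1.572, 0.072, -0.074]
wrist_force: [0.8, -0.6, 0.3]
width: 0.449
```

Call:
jog_arm([
  [0,-0.01,0,0,0,0,0],
  [0,-0.01,0,0,0,0,0],
  [0,0,0.02,0,0,0,0],
  [0,0,0.03,0,0,0,0],
  [0,0,0.04,0,0,0,0],
  [0,0,0.04,0,0,0,0],
  [0,0,0.04,0,0,0,0],
  [0,0,0.03,0,0,0,0],
  [0,0,0.02,0,0,0,0],
  [0,0,0,0,0,0,0],
])

```text
time: 40.45
tool_pos: [0.4677, -0.0215, 0.1101]
tcp_rot: [-1.568, 0.074, -0.072]
wrist_force: [-0.1, -0.9, -2.3]
width: 0.451
```

```bash
python3 - <<'E'
from h import *
go([.4787,.157,.108])
E
```

```text
t 40.45 pos [ 0.4677 -0.0215  0.1101] F [-0.1 -0.9 -2.3] w 0.451 q6 -0.01
shift [-0.0057  0.0023  0.1787] turn [-0.0014  0.0004 -0.0011]
```

Call:
jog_arm([
  [0,0,0.02,0,0,0,0],
  [0,0,0.03,0,0,0,0],
  [0,0,0.04,0,0,0,0],
  [0,0,0.04,0,0,0,0],
  [0,0,0.03,0,0,0,0],
  [0,0,0.02,0,0,0,0],
  [0.01,0,0.01,0,0,0,0],
  [0.02,0,0.01,0,0,0,0],
  [0.03,0,0.005,0,0,0,0],
  [0.03,0,0,0,0,0,0],
])

```text
time: 41.7
tool_pos: [0.5766, 0.1764, 0.1093]
tcp_rot: [-1.572, 0.077, -0.072]
wrist_force: [0.0, 1.0, -2.6]
width: 0.45
```

Call:
jog_arm([
  [0.03,0,0,0,0,0,0],
  [0.025,0,0,0,0,0,0],
  [0.01,0,0,0,0,0,0],
  [0,0,0,0,0,0,0],
])

```text
time: 42.2
tool_pos: [0.6466, 0.166, 0.1079]
tcp_rot: [-1.573, 0.08, -0.075]
wrist_force: [0.1, -0.2, -2.4]
width: 0.451
```

```bash
python3 - <<'E'
from h import *
go([.6485,.1845,.105])
E
```

```text
t 42.2 pos [0.6466 0.166  0.1079] F [ 0.1 -0.2 -2.4] w 0.451 q6 0.32
shift [0.0001 0.0028 0.0186] turn [ 0.0041 -0.0047 -0.0032]
```

Call:
jog_arm([
  [0,0,0.018,0.004,-0.004,-0.003,0],
  [0,0,0,0,0,0,0],
  [0,0.006,0,0,0,0,0],
  [0,0.006,0,0,0,0,0],
  [0,0.005,0,0,0,0,0],
  [0,0,0,0,0,0,0],
])

```text
time: 42.95
tool_pos: [0.6449, 0.1857, 0.0889]
tcp_rot: [-1.57, 0.075, -0.07]
wrist_force: [0.2, -0.5, -2.9]
width: 0.447
```

```bash
python3 - <<'E'
from h import *
s,_=tool(); y=s["tool_pos"][1]; go([.6313+.0921*y,y,.0897])
w=read_camera("wrist"); P=wcloud(w).reshape(-1,3)
E
```

```text
t 42.95 pos [0.6449 0.1857 0.0889] F [ 0.2 -0.5 -2.9] w 0.447 q6 0.34
shift [ 0.0035 -0.0008  0.0003] turn [ 0.0007  0.0011 -0.0033]
```

Call:
jog_arm([
  [0.0035,-0.001,0,0,0.001,-0.003,0],
  [0,0,-0.015,0,0,0,0],
  [0,0,-0.02,0,0,0,0],
  [0,0,-0.02,0,0,0,0],
  [0,0,-0.015,0,0,0,0],
  [0,0,0,0,0,0,0],
])

```text
time: 43.75
tool_pos: [0.6421, 0.1087, 0.0911]
tcp_rot: [-1.571, 0.074, -0.076]
wrist_force: [0.8, 0.9, -2.9]
width: 0.453
```

```bash
python3 - <<'E'
from h import *
s,_=tool(); y=s["tool_pos"][1]; go([.6313+.0921*y,y,.0897])
E
```

```text
t 43.75 pos [0.6421 0.1087 0.0911] F [ 0.8  0.9 -2.9] w 0.453 q6 0.23
shift [-0.0008  0.0013 -0.0001] turn [ 0.0013 -0.002   0.0012]
```

Call:
jog_arm([
  [-0.0005,0.0015,0,0,-0.002,0.001,0],
  [0,0,-0.012,0,0,0,0],
  [0,0,-0.012,0,0,0,0],
  [0,0,-0.012,0,0,0,0],
  [0,0,-0.012,0,0,0,0],
  [0,0,-0.012,0,0,0,0],
  [0,0,0,0,0,0,0],
])

```text
time: 44.62
tool_pos: [0.6357, 0.0453, 0.0895]
tcp_rot: [-1.571, 0.073, -0.073]
wrist_force: [0.1, 0.5, -2.6]
width: 0.453
```

```bash
python3 - <<'E'
from h import *
y=0; go([.6313+.0921*y,y,.0892])
E
```

```text
t 44.62 pos [0.6357 0.0453 0.0895] F [ 0.1  0.5 -2.6] w 0.453 q6 0.13
shift [-0.0002  0.0004 -0.0455] turn [0.001  0.0007 0.0004]
```

Call:
jog_arm([
  [0,0,-0.012,0,0,0,0],
  [0,0,-0.013,0,0,0,0],
  [0,0,-0.012,0,0,0,0],
  [0,0,-0.007,0,0,0,0],
  [0,0,0,0,0,0,0],
])

```text
time: 45.25
tool_pos: [0.6314, -0.0016, 0.0897]
tcp_rot: [-1.57, 0.073, -0.074]
wrist_force: [0.2, -0.0, -2.2]
width: 0.45
```

```bash
python3 - <<'E'
from h import *
y=0; go([.6313+.0921*y,y,.0892])
w=read_camera("wrist"); cv2.imwrite("pics/w7.png",w["img"])
E
```

```text
t 45.25 pos [ 0.6314 -0.0016  0.0897] F [ 0.2 -0.  -2.2] w 0.45 q6 0.05
shift [-0.0003  0.0005  0.0016] turn [0.0008 0.0005 0.0006]
```

View pics/w7.png

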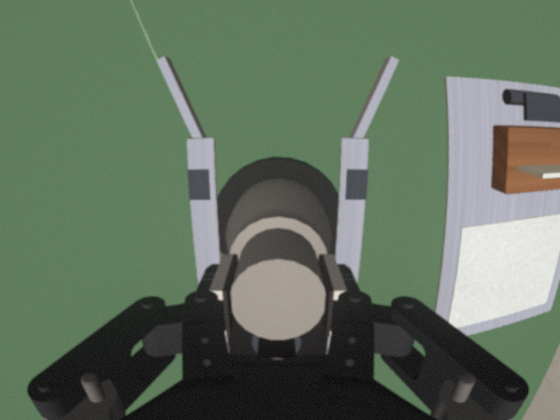

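The third disc's rear edge (row 157) lies inside the mouth (lips start at row 138). Pulling its cover off.

Call:
jog_arm([
  [0,-0.01,0,0,0,0,0],
  [0,-0.01,0,0,0,0,0],
  [0,-0.01,0,0,0,0,0],
  [0,-0.01,0,0,0,0,0],
  [0,-0.02,0,0,0,0,0],
  [0,-0.04,0,0,0,0,0],
  [0,-0.05,0,0,0,0,0],
  [0,-0.04,0,0,0,0,0],
  [0,-0.03,0,0,0,0,0],
  [0,0,0,0,0,0,0],
])

```text
time: 46.55
tool_pos: [0.633, 0.0003, 0.3297]
tcp_rot: [-1.57, 0.061, -0.082]
wrist_force: [0.2, 0.4, -0.9]
width: 0.451
```

Call:
jog_arm([
  [-0.02,0,0.015,0,0,0.01,0],
  [-0.03,0,0.03,0,0,0,0],
  [-0.035,0,0.035,0,0,0,0],
  [-0.035,0,0.035,0,0,0,0],
  [-0.03,0,0.03,0,0,0,0],
  [-0.025,0,0.025,0,0,0,0],
  [-0.015,0,0.015,0,0,0,0],
  [-0.01,0,0.005,0,0,0,0],
  [0,0,0,0,0,0,0],
])

```text
time: 47.68
tool_pos: [0.4299, 0.2156, 0.3146]
tcp_rot: [-1.574, 0.09, -0.05]
wrist_force: [0.4, -0.8, -1.2]
width: 0.448
```

```bash
python3 - <<'E'
from h import *
go([.4503,.2687,.28])
w=read_camera("wrist"); print(wtop(w,.452,.271,.165,.182))
E
```

```text
t 47.67 pos [0.4299 0.2156 0.3146] F [ 0.4 -0.8 -1.2] w 0.448 q6 0.5
shift [0.0164 0.0339 0.0549] turn [ 0.0059  0.0045 -0.0254]
(1789, array([0.4499, 0.2676, 0.1738]), array([0.4499, 0.2674]), array([0.036, 0.035]))
```

Call:
jog_arm([
  [0.004,0,0.012,0.006,0.004,-0.025,0],
  [0.005,0,0.018,0,0,0,0],
  [0.003,0,0.015,0,0,0,0],
  [0,0,0.006,0,0,0,0],
  [0,0.015,0,0,0,0,0],
  [0,0.01,0,0,0,0,0],
  [0,0,0,0,0,0,0],
])

```text
time: 48.6
tool_pos: [0.4498, 0.2673, 0.2861]
tcp_rot: [-1.571, 0.076, -0.076]
wrist_force: [0.1, 0.4, -1.7]
width: 0.451
```

```bash
python3 - <<'E'
from h import *
go([.45,.2676,.195])
E
```

```text
t 48.6 pos [0.4498 0.2673 0.2861] F [ 0.1  0.4 -1.7] w 0.451 q6 0.59
shift [0.0002 0.0911 0.0005] turn [ 0.0012 -0.0032 -0.0002]
```

Call:
jog_arm([
  [0,0.012,0,0.001,-0.003,0,0],
  [0,0.015,0,0,0,0,0],
  [0,0.012,0,0,0,0,0],
  [0,0,0,0,0,0,0],
])

```text
time: 49.1
tool_pos: [0.4492, 0.2663, 0.2438]
tcp_rot: [-1.57, 0.075, -0.074]
wrist_force: [0.3, 0.1, 0.0]
width: 0.449
```

```bash
python3 - <<'E'
from h import *
go([.45,.2676,.195])
E
```

```text
t 49.1 pos [0.4492 0.2663 0.2438] F [0.3 0.1 0. ] w 0.449 q6 0.58
shift [0.0007 0.0488 0.0014] turn [ 0.0009 -0.001  -0.001 ]
```

Call:
jog_arm([
  [0.001,0.008,0.0015,0.001,-0.001,0,0],
  [0,0.012,0,0,0,0,0],
  [0,0.012,0.0005,0,0,0,0],
  [0,0.008,0,0,0,0,0],
  [0,0.006,0,0,0,0,0],
  [0,0,0,0,0,0,0],
])

```text
time: 49.85
tool_pos: [0.4509, 0.2687, 0.195]
tcp_rot: [-1.569, 0.074, -0.073]
wrist_force: [-0.1, 0.7, -0.7]
width: 0.449
```

```bash
python3 - <<'E'
from h import *
go([.45,.2676,.195])
E
```

```text
t 49.85 pos [0.4509 0.2687 0.195 ] F [-0.1  0.7 -0.7] w 0.449 q6 0.58
shift [-0.0008 -0.     -0.0011] turn [-0.0008  0.0003 -0.0002]
```

Call:
jog_arm([
  [0,0.002,-0.001,0,0,0,0],
  [0,0,0,0,0,0,1],
  [0,0,0,0,0,0,1],
  [0,0,0,0,0,0,1],
  [0,0,0,0,0,0,1],
  [0,-0.01,0,0,0,0,1],
  [0,-0.03,0,0,0,0,1],
  [0,-0.04,0,0,0,0,1],
  [0,-0.02,-0.03,0,0,0,1],
  [0,0,-0.05,0,0,0,1],
])

```text
time: 51.1
tool_pos: [0.4448, 0.1892, 0.3011]
tcp_rot: [-1.566, 0.066, -0.073]
wrist_force: [0.9, 0.1, -0.0]
width: 0.999
```

Call:
jog_arm([
  [0.005,0,-0.055,0,0,0,1],
  [0.005,0,-0.055,0,0,0,1],
  [0.005,0,-0.055,0,0,0,1],
  [0.005,0,-0.055,0,0,0,1],
  [0.005,0,-0.055,0,0,0,1],
  [0.005,0,-0.055,0,0,0,1],
  [0,0,-0.05,0,0,0,1],
  [0,0,-0.05,0,0,0,1],
  [0,0,-0.03,0,0,0,1],
  [0,0,0,0,0,0,1],
])

```text
time: 52.35
tool_pos: [0.4339, -0.2893, 0.31]
tcp_rot: [-1.569, 0.055, -0.088]
wrist_force: [-0.4, 0.1, 0.1]
width: 0.998
```

```bash
python3 - <<'E'
from h import *
go([.449,-.253,.3])
c=read_camera("top"); cv2.imwrite("pics/t4.png",c["img"]); cv2.imwrite("pics/t4c.png",cv2.resize(c["img"][130:330,60:540],None,fx=1.65,fy=1.65,interpolation=cv2.INTER_CUBIC))
print("S",heads(c,.40,.50,.22,.32,.19,.225))
for x,y in((.6125,-.1986),(.6216,-.1034),(.6314,-.0016)): print("H",heads(c,x-.06,x+.06,y-.045,y+.045,.05,.075))
s=read_camera("scene"); cv2.imwrite("pics/s4.png",cv2.resize(s["img"][100:320,120:480],None,fx=2,fy=2))
old=dict(np.load("top0.npz"))
for t in("chestpiece","tray","valve","thermo"):
    m=spotter.masks_of(c,t)[:1]
    for k in m: print(t,round(k["p"],2),np.round(k["location"]))
E
```

```text
t 52.35 pos [ 0.4339 -0.2893  0.31  ] F [-0.4  0.1  0.1] w 0.998 q6 -0.56
shift [0.0115 0.0103 0.0375] turn [-0.002   0.0028  0.0209]
S (array([0.45108703, 0.26860473, 0.20860386]), 306, array([0.43237541, 0.25042598]), array([0.47214101, 0.29049132]))
H (array([ 0.61075357, -0.1945875 ,  0.06107935]), 160, array([ 0.59076363, -0.21229219]), array([ 0.63088946, -0.17813511]))
H (array([ 0.62028702, -0.099026  ,  0.0618063 ]), 161, array([ 0.596178 , -0.1149964]), array([ 0.6469057 , -0.08315518]))
H (array([0.63022507, 0.00212305, 0.06112177]), 170, array([ 0.61423245, -0.02276757]), array([0.6465665 , 0.02598728]))
chestpiece 0.82 [137. 188.]
tray 0.63 [471. 247.]
valve 0.49 [ 88. 265.]
thermo 0.67 [166. 146.]
```

View pics/t4c.png

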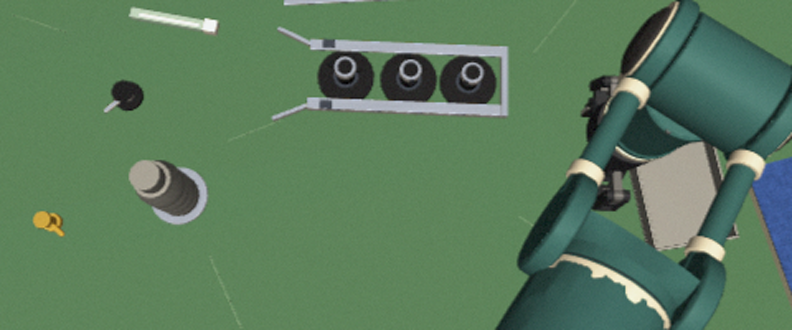

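View pics/s4.png

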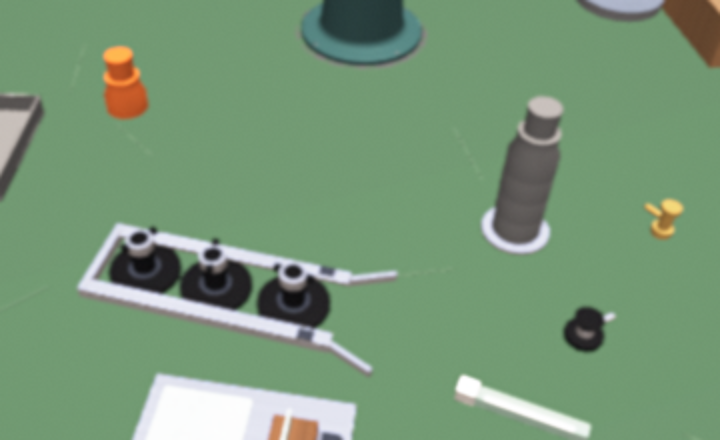

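All three holders stand in the rail at crop (345,77), (408,79) and (467,80). The stack on the stand is upright with its top at 0.209 (expected 0.210). The orange look-alike and the bystanders are where they were. Handing in.

```bash
python3 -c "
from workcell import bot
print(bot.finish_job())"
```

```text
the job is handed in; nothing more can be done
None
```

The job is handed in after about 52 s of the 192 s allowed. All three holders are in the rail and all three covers are nested on the stand; no verdict was reported back.

- **What I did:** All three covers had a holder under them. I gripped each cover by its head, carried it with its holder to the rail mouth and slid the disc in under the lips. I then pulled the cover off and nested it on the stand.
- **Holders:** The last pictures show all three inside the rail, about 0.06, 0.16 and 0.26 m in from the mouth. Head tops measured 0.061–0.062 m up (0.062 if flat). Their centres measured within about 3 mm of the centre line.
- **Covers:** The stack's top rose to 0.137, 0.173 and 0.209 m as the covers went on, against 0.138, 0.174 and 0.210 expected. Its axis is within about 3 mm of the stand's, and it looks upright in both views.
- **Other things:** The chestpiece, brass valve and thermometer case look unmoved, and so does the orange look-alike, which I left alone. The arm partly hid the tray in the last top view, so that check is weaker; the arm never went low near it.
- **Disagreement between cameras:** The wrist and top cameras differed by 1–3 mm, which is about their calibration. I used the wrist readings for gripping and stacking. I saw no holder being knocked aside.

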